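# Draw the sprung gauge rod out to its length mark and hold it

## Task

Pull the drawer of the low gauge cabinet fully open, then take hold of the upright grip plate on the sprung pointer rod inside and draw the rod out of its barrel until the plate stands level with the blade of the length mark. Finish while still holding the rod there against its spring, so that a colleague can read the gauge: do not let go. Leave the drawer open, and leave the two bolts and the ring gauge where they lie.

Things in the scene. Friction and masses are not known exactly. Their poses are not given: they have to be found in the camera images.
- gauge_cabinet: low grey sheet-steel cabinet, fixed on the bench, 180 (x) x 340 (y) x 105 mm high, one drawer in its front. Origin: at bench level, midway across, 100 mm behind the case front. The drawer opens along its -x (roughly towards the robot); the rod in the drawer is pulled along its -y (to the right). It stands turned by up to 0.2 rad. All heights below are above the bench top
- drawer (a joint): how far the drawer is open, 0 (shut) to 0.16 m (stop). Starts 0 to 15 mm open, slides with 3 N friction, stays where it is left. Its front panel is 336 mm wide, its top edge 101 mm high; its side walls reach 53 mm height, its floor 14 mm. A loose nut and a piece of chalk lie along its front, not in the way
- drawer_handle (a point): middle of the bar of the drawer's bow handle, 70 mm high. The bar is round, 12 mm thick, level, along the cabinet's y, straight for 76 mm; 36 mm are free between it and the drawer front, and nothing is below it. Moves with the drawer; axes as the cabinet's
- pointer_rod: steel rod, 10 mm thick, axis 32 mm high, that slides out of a barrel in the drawer along the cabinet's -y, by up to 110 mm. A spring pulls it back: 3 N when home (its start), 80 N/m more on the way out. Its free end carries the upright grip plate: 10 mm thick along the rod, 36 mm wide across it, from 20 to 92 mm high. Origin: at bench level under the plate's centre; axes as the cabinet's
- grip_plate (a point): centre of the grip plate's thickness and width, 72 mm high (20 mm below its top edge); axes as the cabinet's. With the rod home 48 mm are free between plate and barrel mouth. The plate's centre is 70 mm behind the drawer front, so with the drawer fully open it stands 90 mm in front of the cabinet. Moves with drawer and rod
- mark_tip (a point): length mark: a dark steel block (top 50 mm high) clamped fast on a bar behind the rod, with a 3 mm thin blade pointing at the rod. This point is the top of the blade's tip, 46 mm high, 20 mm from the rod's axis; axes as the cabinet's. It is 35 to 85 mm along cabinet -y from the plate at the start. Rod at its mark: middle of the plate's thickness and blade have the same y in the cabinet's frame
- bolt_a: steel bolt, 58 mm long, 25 mm high, lying on the bench right of the cabinet; bystander. Origin: its underside centre
- bolt_b: second bolt, alike, beside the first; bystander. Origin: its underside centre
- ring_gauge: bright steel ring gauge, 110 mm across, 20 mm high, lying flat on the bench left of the cabinet; bystander. Origin: centre of its underside

How it is judged:
On the way, in this order (a step that is already met when the one before it is completed fails the run):
1. the drawer has been pulled open to within 20 mm of its stop (value of joint drawer above 0.14 m), for 0.2 s.
2. the rod is drawn to its mark, held by the fingers (y of grip_plate in the frame of mark_tip between -0.006 and 0.006 m and contact force between the fingers and pointer_rod above 2 N), for 0.3 s.
At the end, for the whole second after the job is handed in: the fingers hold the rod, still, against its spring (more than 2 N) with the middle of the grip plate within 6 mm of the blade of the length mark along the rod, and the drawer within 20 mm of fully open (all of step 2 and linear speed of pointer_rod below 0.02 m/s and value of joint drawer above 0.14 m); the arm keeps its last pose, push and grip.
It fails at once if bolts or ring gauge shifted by more than 30 mm (distance of any of bolt_a, bolt_b, ring_gauge from where it was at the start of the episode above 0.03 m).
It also fails if it takes over 54 s, if anything falls off the work surface, if the arm or the gripper's body presses on something with over 40 N, if the wrist force passes 120 N, or if a joint passes its speed limit or range.

## Robot

A 6-joint arm with a two-finger parallel gripper is mounted at the origin on a cart in front of the work surface, level with it; the furniture and walls round the work are solid. World frame = base frame: x ahead of the robot, y to its left, z up, the work surface at z = 0. Lengths are in m, angles in rad, forces in N, time in s.
With the tool pointing down it reaches from about 0.35 to 0.725 m from the base axis. Payload 6 kg.
Tool frame: the origin (TCP) lies at the very end of the fingers, on their centre line; the grasp point (between the pads) lies 19 mm behind it; z points along the fingers, y is the direction in which the jaws open and shut (so a half turn about z gives the same grasp; the last joint's range is limited). The gripper opens to 85 mm and grips with 20 to 120 N. Pads are 22 mm wide; open, the fingers measure 114 mm over their backs; the gripper's body (76 mm by 85 mm) begins 54 mm behind the grasp point. The pads swing forward as they close: fully open they stand 13 mm farther back than shut.
Start: joints at [-0.845, 0.04, 0.085, 0, -1.615, -0.334], TCP at [0.229, -0.555, 0.209] pointing down, gripper open.
Joint ranges: [-2.56, 2.56], [-1.29, 2.01], [-1.08, 1.49], [-3.29, 1.98], [-2.81, -0.18], [-2.99, 2.99]. Speed limits (rad/s): [2.57, 2.57, 3.01, 3.14, 3.14, 3.14].

## Interface

Orientations are given as a unit quaternion [x, y, z, w].
In Python, from bench import manip, snapshot, calibration, recognise gives the robot as it stands.
- The arm moves only by the shell command python3 -m creep 'ROWS' [FORCE]. ROWS is JSON, a list of rows, each an object with "linear": the shift along the tool's x, y, z in m, a list of three; "yaw": the turn about the tool's z in rad; "hand": the closure, from 0 (fully open) to 1 (shut). A call has 1 to 10 rows; each row shifts and turns the commanded pose from where the row before left it, along the tool's axes as they then stand; what a row does not reach is not made up. A row lasts 1/12 s, in which the tool goes at most 41.7 mm and 7.16 degrees, less where a joint would pass 70% of its speed; a pose out of reach is approached as far as the arm can. A call is refused whole if a number of a shift passes 0.0417 or a number of a turn 0.125, either way. A call with a gripper value outside its range is refused whole. The fingers move at their own pace and stop on an object; FORCE is the grip in N (left out, the last holds). Time passes only in rows, so rows that do not move let the fingers close. It gives the time, the measured TCP pose, the force and the opening at its end, in the units of the state.
- manip.read_state(): the state, without advancing time (a new reading comes with each control period).
- snapshot(name): name is "scene" or "top" or "wrist"; returns the picture (420x560x3 uint8, blue, green, red); there is no depth.
- calibration(name): a dict with "fx", "fy", "cx", "cy" (pixels), "R" (3x3) and "t" (3): a world point X has camera coordinates R X + t; the wrist camera has in their place "T_tool_cam" (4x4, takes a point from camera to tool coordinates, whose origin is the TCP and whose axes are the flange's). Camera axes: x right, y down, z forward; pixel columns grow to the right and rows downward; lengths in m; the calibration is good to about 2 mm. A picture is of the moment at which its call begins: read the wrist's pose just before it. calibration takes no time and is no camera call.
- manip.sign_off(): hands the job in, once; it reports no verdict.
Trained networks look in the newest picture that a camera, given by its name, has taken for a name from the list of things; names that differ only in an ending like _2 or _b are one class to them, and where a whole thing is asked for, a point or a joint stands for the part that bears it (a point fixed in the world has none). Each returns a list of dicts, best first, with "p" (0 to 1); they miss things now and then, are a little off and sometimes report something else, mostly with a low value. They report only what shows in the picture. A call takes as long as a camera call.
- recognise(camera, name): "bbox" ([left, top, right, bottom] in pixels, round what is visible of it).
The state is a dict: "t": time; "joint_positions": joint angles; "dq": joint speeds; "effort": joint torques, N m; "ee_pos": TCP position; "tool_rot": TCP orientation; "ft_force": force on the tool from outside, world axes, zero at the start; "torque": the same for the moment, N m; "gripper_width": finger opening in m.
Only numpy, scipy, OpenCV 4.12 (cv2) and the standard library are available. Lean on these libraries where they do the work, as an engineer would, in place of code of your own. Each camera call takes 0.05 s, during which the arm holds its last target.

## Working session

There is one attempt and no reset: what is moved stays moved. The work goes in short steps, Python scripts to look and compute and a shell command to move; the robot and the scene stay as the last step left them, time stands still between calls to the robot, and variables do not carry over. Pictures are saved under pics/ and viewed, and the job is handed in when it is done.

```bash
mkdir -p pics; ls
python3 - <<'E'
from bench import manip, snapshot, calibration, recognise
import cv2
s=manip.read_state(); print({k:s[k] for k in ('t','ee_pos','tool_rot','ft_force','gripper_width')})
for n in ('scene','top'):
    cv2.imwrite(f'pics/{n}0.png',snapshot(n)); c=calibration(n); print(n,c)
    for q in ('gauge_cabinet','drawer_handle','grip_plate','pointer_rod','bolt_a','ring_gauge'):
        print(q,[(round(d['p'],2),[round(v) for v in d['bbox']]) for d in recognise(n,q)][:3])
print(calibration('wrist'))
E
```

```text
pics
{'t': 0.0, 'ee_pos': array([ 0.22905409, -0.55416751,  0.20786407]), 'tool_rot': array([-1.94656749e-01,  9.80871028e-01,  8.52462253e-04, -2.21463964e-04]), 'ft_force': array([-0.31157496, -0.52928602, -0.24718957]), 'gripper_width': 0.08548582597491793}
scene {'fx': 506.6282906233284, 'fy': 506.6282906233284, 'cx': 270.0908954484181, 'cy': 209.24969316072594, 'R': array([[ 0.61560863, -0.7880305 ,  0.00582575],
       [-0.57760101, -0.45622574, -0.67693068],
       [ 0.53609988,  0.41335941, -0.73602372]]), 't': array([-0.44921908,  0.37053791,  1.35927762])}
gauge_cabinet [(0.8, [226, 139, 309, 227])]
drawer_handle [(0.67, [280, 215, 309, 231])]
grip_plate []
pointer_rod []
bolt_a []
ring_gauge [(0.66, [182, 160, 207, 166])]
top {'fx': 439.9375058836505, 'fy': 439.9375058836505, 'cx': 282.03917202741985, 'cy': 209.95832834157528, 'R': array([[-0.02810925, -0.99958913,  0.00560664],
       [-0.98349982,  0.02665317, -0.17893493],
       [ 0.17871197, -0.01054386, -0.98384494]]), 't': array([-0.07994987,  0.63143555,  1.01104195])}
gauge_cabinet [(0.97, [180, 112, 321, 218])]
drawer_handle [(0.87, [182, 187, 321, 219])]
grip_plate []
pointer_rod []
bolt_a [(0.72, [407, 259, 425, 273]), (0.67, [400, 225, 421, 246])]
ring_gauge [(0.95, [113, 190, 159, 234]), (0.6, [406, 256, 426, 275])]
{'fx': 325.0987071419662, 'fy': 325.0987071419662, 'cx': 281.08969925058415, 'cy': 207.34904389916997, 'T_tool_cam': array([[ 8.97606011e-04, -9.54462655e-01, -2.98329071e-01,
         7.59359924e-02],
       [ 9.99999277e-01,  1.09555551e-03, -4.96302476e-04,
         8.45839047e-04],
       [ 8.00538236e-04, -2.98328409e-01,  9.54462948e-01,
        -1.65608524e-01],
       [ 0.00000000e+00,  0.00000000e+00,  0.00000000e+00,
         1.00000000e+00]])}
```

View pics/top0.png

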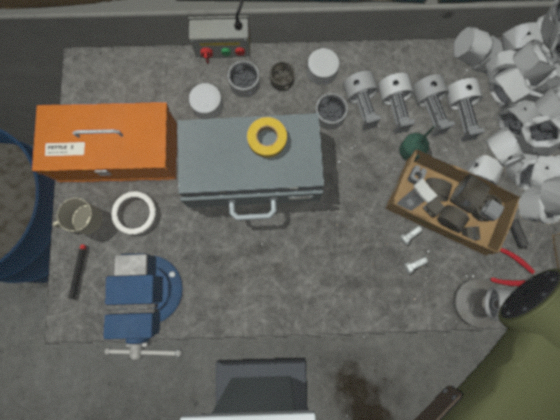

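View pics/scene0.png

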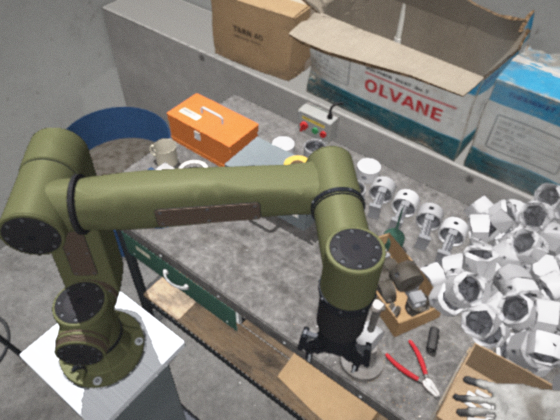

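Run:
```python
import cv2
a=cv2.imread('pics/top0.png')[100:240,160:340]
cv2.imwrite('pics/top0z.png',cv2.resize(a,None,fx=4.4,fy=4.2,interpolation=cv2.INTER_CUBIC)[:600])
```

```text
(no output)
```

View pics/top0z.png

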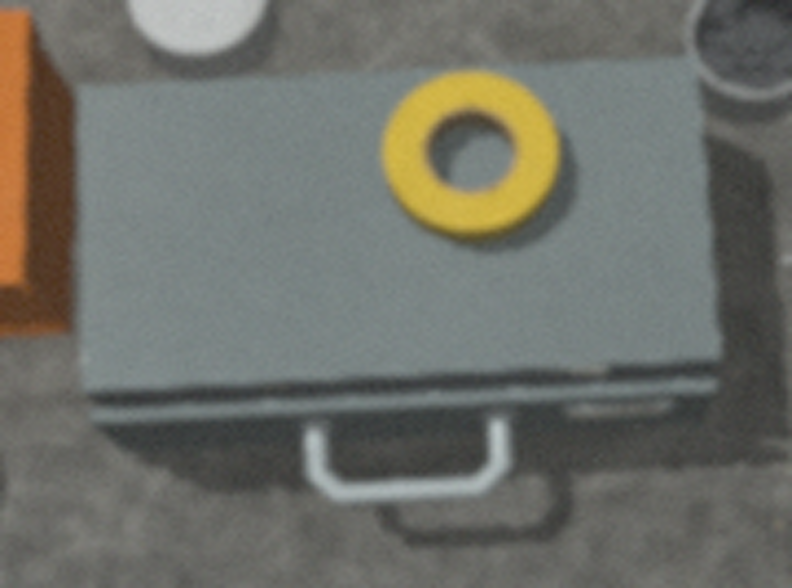

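Top view: the cabinet's front top edge runs (179,192)-(324,186), and the handle bar is centred near (254,217). The drawer is slightly open. Next I'll turn these into positions.

```bash
cat > h.py <<'E'
import numpy as np, cv2
from bench import manip, snapshot, calibration, recognise
from scipy.spatial.transform import Rotation as Ro
def ray(cam,uv,z,st=None):
    c=calibration(cam); d=np.array([(uv[0]-c['cx'])/c['fx'],(uv[1]-c['cy'])/c['fy'],1.])
    if cam=='wrist':
        T=np.eye(4);T[:3,:3]=Ro.from_quat(st['tool_rot']).as_matrix();T[:3,3]=st['ee_pos']
        T=T@c['T_tool_cam'];R=T[:3,:3];o=T[:3,3];d=R@d
    else: R=c['R'];o=-R.T@c['t'];d=R.T@d
    return o+d*(z-o[2])/d[2]
def proj(cam,X,st=None):
    c=calibration(cam)
    if cam=='wrist':
        T=np.eye(4);T[:3,:3]=Ro.from_quat(st['tool_rot']).as_matrix();T[:3,3]=st['ee_pos']
        T=np.linalg.inv(T@c['T_tool_cam']);p=T[:3,:3]@X+T[:3,3]
    else:p=c['R']@X+c['t']
    return np.array([c['fx']*p[0]/p[2]+c['cx'],c['fy']*p[1]/p[2]+c['cy']])
def tooldelta(target,st,toolyaw_y=None):
    M=Ro.from_quat(st['tool_rot']).as_matrix()
    d=M.T@(np.array(target)-st['ee_pos'])
    out=[d]
    if toolyaw_y is not None:
        a=np.arctan2(M[1,1],M[0,1]); # tool y heading in world
        e=(toolyaw_y-a+np.pi/2)%np.pi-np.pi/2
        out.append(-e) # tool z down
    return out
E
python3 - <<'E'
from h import *
z=lambda p:(160+p[0]/4.4-.4,100+p[1]/4.2-.4)
for n,p,h in [('caseFL',(83,388),.105),('caseFR',(720,360),.105),('caseBL',(76,88),.105),('caseBR',(695,58),.105),('drwL',(92,410),.101),('drwR',(718,384),.101),('bar',(413,490),.074),('barL',(335,493),.074),('barR',(490,487),.074)]:
    print(n,ray('top',z(p),h).round(4))
E
```

```text
caseFL [0.6694 0.1434 0.105 ]
caseFR [ 0.6763 -0.195   0.105 ]
caseBL [0.8454 0.1497 0.105 ]
caseBR [ 0.8549 -0.1892  0.105 ]
drwL [0.6577 0.1394 0.101 ]
drwR [ 0.6636 -0.1937  0.101 ]
bar [ 0.6125 -0.0287  0.074 ]
barL [0.6119 0.0135 0.074 ]
barR [ 0.6131 -0.0704  0.074 ]
```

Run:
```python
from h import *
s=manip.read_state()
print(tooldelta([0.605,-0.029,0.20],s,np.pi+0.02))
```

```text
[array([-0.54807334,  0.34213813,  0.00887916]), np.float64(-1.198989897404286)]
```

```bash
python3 -m creep '[{"linear":[-0.0274,0.0171,0],"yaw":0,"hand":0},{"linear":[-0.0274,0.0171,0],"yaw":0,"hand":0},{"linear":[-0.0274,0.0171,0],"yaw":0,"hand":0},{"linear":[-0.0274,0.0171,0],"yaw":0,"hand":0},{"linear":[-0.0274,0.0171,0],"yaw":0,"hand":0},{"linear":[-0.0274,0.0171,0],"yaw":0,"hand":0},{"linear":[-0.0274,0.0171,0],"yaw":0,"hand":0},{"linear":[-0.0274,0.0171,0],"yaw":0,"hand":0},{"linear":[-0.0274,0.0171,0],"yaw":0,"hand":0},{"linear":[-0.0274,0.0171,0],"yaw":0,"hand":0}]'
python3 -m creep '[{"linear":[-0.0274,0.0171,0],"yaw":0,"hand":0},{"linear":[-0.0274,0.0171,0],"yaw":0,"hand":0},{"linear":[-0.0274,0.0171,0],"yaw":0,"hand":0},{"linear":[-0.0274,0.0171,0],"yaw":0,"hand":0},{"linear":[-0.0274,0.0171,0],"yaw":0,"hand":0},{"linear":[-0.0274,0.0171,0],"yaw":0,"hand":0},{"linear":[-0.0274,0.0171,0],"yaw":0,"hand":0},{"linear":[-0.0274,0.0171,0],"yaw":0,"hand":0},{"linear":[-0.0274,0.0171,0],"yaw":0,"hand":0},{"linear":[-0.0274,0.0171,0],"yaw":0,"hand":0}]'
python3 -m creep '[{"linear":[0,0,0],"yaw":-0.12,"hand":0.3},{"linear":[0,0,0],"yaw":-0.12,"hand":0.3},{"linear":[0,0,0],"yaw":-0.12,"hand":0.5},{"linear":[0,0,0],"yaw":-0.12,"hand":0.5},{"linear":[0,0,0],"yaw":-0.12,"hand":0.5},{"linear":[0,0,0],"yaw":-0.12,"hand":0.5},{"linear":[0,0,0],"yaw":-0.12,"hand":0.5},{"linear":[0,0,0],"yaw":-0.12,"hand":0.5},{"linear":[0,0,0],"yaw":-0.12,"hand":0.5},{"linear":[0,0,0],"yaw":-0.12,"hand":0.5}]'
python3 - <<'E'
from h import *
s=manip.read_state(); cv2.imwrite('pics/w1.png',snapshot('wrist'))
print(s['t'],s['ee_pos'],s['gripper_width'],s['ft_force'],s['joint_positions'])
print(recognise('wrist','drawer_handle')[:2])
for X in ([.6125,-.0287,.074],[.6119,.0135,.074],[.6131,-.0704,.074]): print(proj('wrist',np.array(X),s).round(1))
print(tooldelta([0.6125,-0.0287,0.051],s,np.pi+0.02))
E
```

```text
t: 1.53
ee_pos: [0.4177, -0.2904, 0.2092]
tool_rot: [-0.195, 0.981, -0.0, 0.0]
ft_force: [1.3, -0.0, -0.3]
gripper_width: 0.0854
t: 2.37
ee_pos: [0.6057, -0.0277, 0.209]
tool_rot: [-0.195, 0.981, 0.0, 0.0]
ft_force: [0.3, -0.1, -0.5]
gripper_width: 0.0854
t: 3.2
ee_pos: [0.605, -0.0292, 0.2089]
tool_rot: [0.717, -0.698, -0.0, -0.0]
ft_force: [-0.2, 0.2, -0.4]
gripper_width: 0.0425
3.2 [ 0.60499631 -0.0291534   0.20890287] 0.042517706233327214 [-0.24868975  0.22074202 -0.35234469] [ 2.82159358e-01  5.53288288e-02  1.00577304e-01 -1.35954807e-04
 -1.61603429e+00 -2.55214794e-01]
[{'bbox': [190.5, 0.0, 280.4, 360.0], 'p': 0.89}, {'bbox': [227.5, 352.8, 281.8, 373.4], 'p': 0.54}]
[273.2 189.2]
[272.9 230.6]
[273.5 144.8]
[array([-0.00022986, -0.00751699,  0.15790272]), np.float64(0.006950714139017933)]
```

View pics/w1.png

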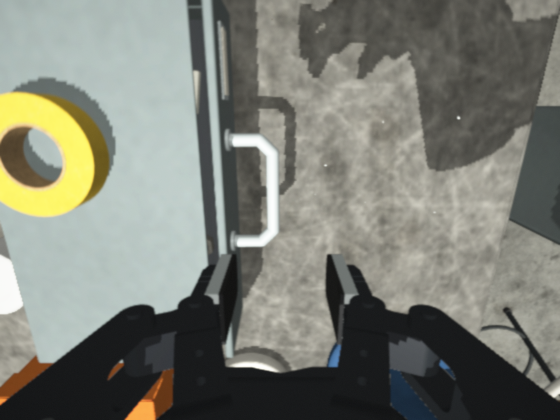

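The wrist view shows the bar at columns 266-278, rows 150-232, as projected. I'll go down over it, offset slightly towards the robot.

```bash
python3 -m creep '[{"linear":[0,-0.004,0.025],"yaw":0,"hand":0.5},{"linear":[0,0,0.025],"yaw":0,"hand":0.5},{"linear":[0,0,0.025],"yaw":0,"hand":0.5},{"linear":[0,0,0.02],"yaw":0,"hand":0.5},{"linear":[0,0,0.02],"yaw":0,"hand":0.5}]'
python3 -m creep '[{"linear":[0,0,0.015],"yaw":0,"hand":0.5},{"linear":[0,0,0.012],"yaw":0,"hand":0.5},{"linear":[0,0,0.011],"yaw":0,"hand":0.5},{"linear":[0,0,0],"yaw":0,"hand":0.5}]'
python3 - <<'E'
from h import *
s=manip.read_state(); cv2.imwrite('pics/w2.png',snapshot('wrist'))
E
```

```text
t: 3.72
ee_pos: [0.6087, -0.0291, 0.0925]
tool_rot: [0.713, -0.701, -0.0, 0.0]
ft_force: [0.5, -0.1, 0.4]
gripper_width: 0.0429
t: 4.05
ee_pos: [0.6078, -0.0291, 0.0533]
tool_rot: [0.714, -0.7, -0.001, 0.001]
ft_force: [-0.8, -0.3, -0.9]
gripper_width: 0.0426
```

View pics/w2.png

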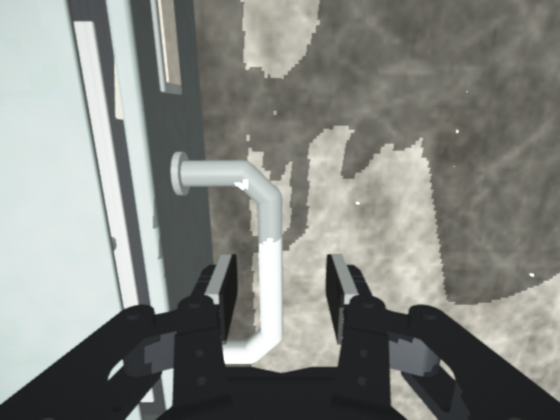

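The bar (columns 258-284) lies between the two fingers with nothing touching. Close on it.

```bash
python3 -m creep '[{"linear":[0,0,0],"yaw":0,"hand":0.7},{"linear":[0,0,0],"yaw":0,"hand":0.9},{"linear":[0,0,0],"yaw":0,"hand":1},{"linear":[0,0,0],"yaw":0,"hand":1},{"linear":[0,0,0],"yaw":0,"hand":1},{"linear":[0,0,0],"yaw":0,"hand":1}]' 40
python3 - <<'E'
from h import *
s=manip.read_state(); print(s['ee_pos'],Ro.from_quat(s['tool_rot']).as_matrix().round(4))
E
```

```text
t: 4.6
ee_pos: [0.6091, -0.029, 0.0562]
tool_rot: [0.714, -0.7, 0.0, -0.0]
ft_force: [0.2, 0.3, 0.2]
gripper_width: 0.0003
[ 0.60911893 -0.0290369   0.05621271] [[ 2.090e-02 -9.998e-01  4.000e-04]
 [-9.998e-01 -2.090e-02  2.000e-04]
 [-2.000e-04 -4.000e-04 -1.000e+00]]
```

Run:
```python
from h import *
a=snapshot('wrist'); cv2.imwrite('pics/w3.png',a)
a=snapshot('top'); cv2.imwrite('pics/t3.png',cv2.resize(a[100:240,160:340],None,fx=4.4,fy=4.2,interpolation=cv2.INTER_CUBIC)[:600])
```

```text
(no output)
```

View pics/w3.png

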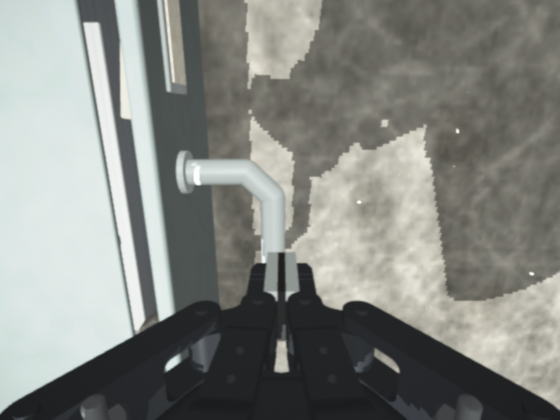

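View pics/t3.png

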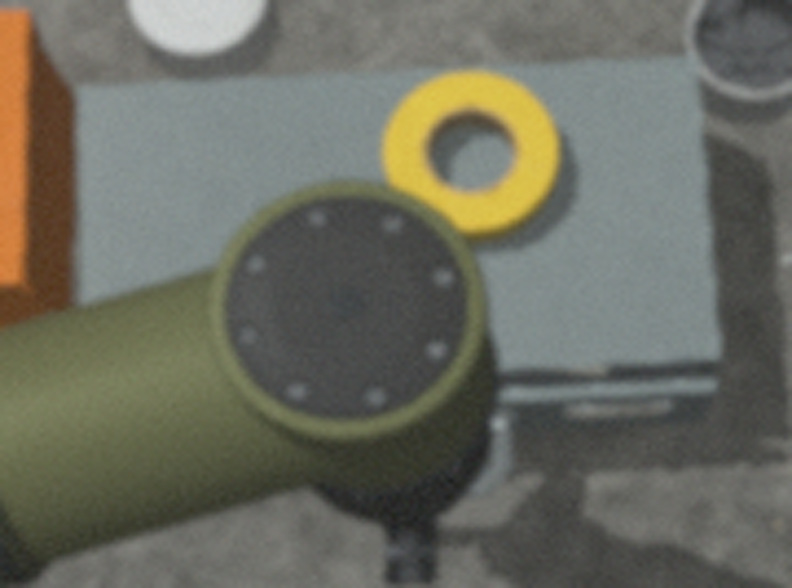

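Run:
```python
from h import *
s=manip.read_state()
print(s['ee_pos'],s['gripper_width'])
for z in (.05,.06,.07,.08):
  print(z,[proj('wrist',np.array([.6125+dx,y,z]),s).round(0).tolist() for dx,y in((0,-.0665),(0,-.029),(0,.0093),(.042,-.076))])
for off in(0,-.019,-.04,-.054):
  M=Ro.from_quat(s['tool_rot']).as_matrix()
  print(off,proj('wrist',s['ee_pos']+M@np.array([0,0,off]),s), proj('wrist',s['ee_pos']+M@np.array([.011,0,off]),s))
```

```text
[ 0.6090317  -0.02906549  0.05601091] 0.00011923645014750526
0.05 [[276.0, 180.0], [275.0, 244.0], [274.0, 302.0], [197.0, 160.0]]
0.06 [[276.0, 184.0], [275.0, 251.0], [274.0, 312.0], [192.0, 163.0]]
0.07 [[275.0, 189.0], [274.0, 259.0], [273.0, 323.0], [186.0, 167.0]]
0.08 [[275.0, 194.0], [274.0, 269.0], [273.0, 335.0], [180.0, 171.0]]
0 [280.95186612 248.09129451] [280.96744093 229.57949035]
-0.019 [280.91498924 263.95848642] [280.93158152 243.66226494]
-0.04 [280.86329331 286.20194301] [280.88106166 263.50251478]
-0.054 [280.81989844 304.87366057] [280.83842682 280.24615058]
```

Run:
```python
from h import *
p0=np.array([.22905,-.55417,.20786]); M=Ro.from_quat([-.19466,.98087,0,0]).as_matrix()
a=cv2.imread('pics/scene0.png')
for off in (0,-.013,-.03,-.05):
  for y in(-.0427,.0427,-.057,.057):
    q=proj('scene',p0+M@np.array([0,y,off])); print(off,y,q.round(1))
cv2.imwrite('pics/s0z.png',cv2.resize(a[280:400,270:410],None,fx=5,fy=5,interpolation=cv2.INTER_CUBIC))
cv2.imwrite('pics/s3.png',snapshot('scene'))
w=cv2.imread('pics/w3.png');cv2.imwrite('pics/w3z.png',cv2.resize(w[150:400,180:400],None,fx=2.4,fy=2.4,interpolation=cv2.INTER_CUBIC))
```

```text
0 -0.0427 [349.3 375.7]
0 0.0427 [310.6 365.6]
0 -0.057 [355.9 377.4]
0 0.057 [304.2 363.9]
-0.013 -0.0427 [350.1 373.1]
-0.013 0.0427 [311.  362.9]
-0.013 -0.057 [356.7 374.8]
-0.013 0.057 [304.6 361.2]
-0.03 -0.0427 [351.  369.5]
-0.03 0.0427 [311.5 359.3]
-0.03 -0.057 [357.8 371.3]
-0.03 0.057 [305.  357.6]
-0.05 -0.0427 [352.2 365.3]
-0.05 0.0427 [312.1 354.9]
-0.05 -0.057 [359. 367.]
-0.05 0.057 [305.5 353.2]
```

View pics/s0z.png

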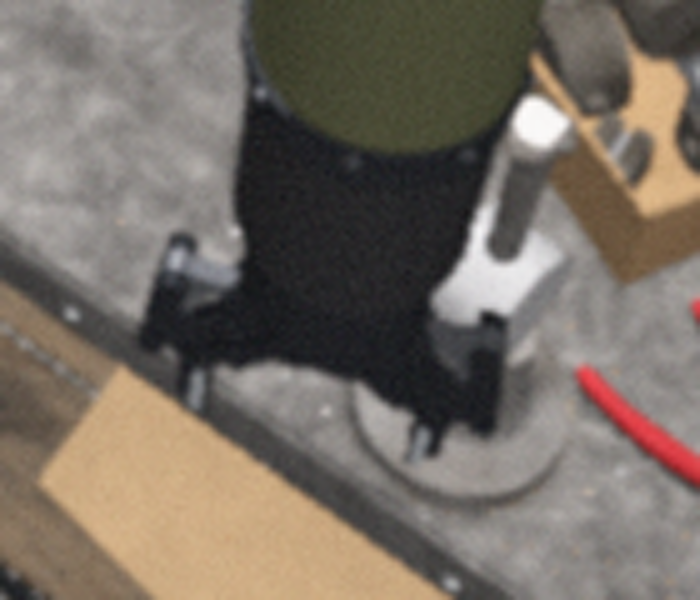

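View pics/w3z.png

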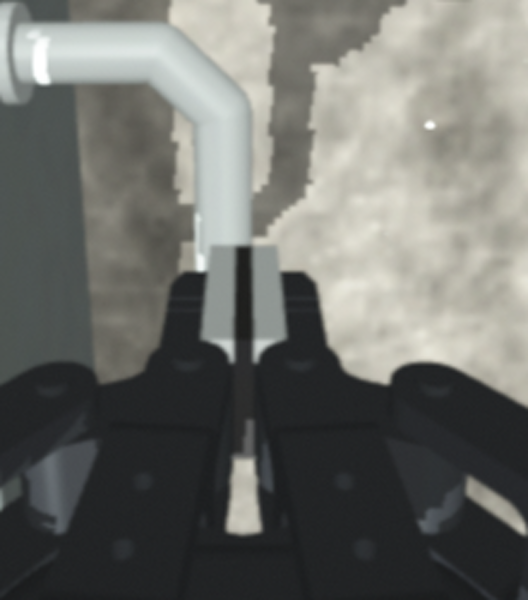

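View pics/s3.png

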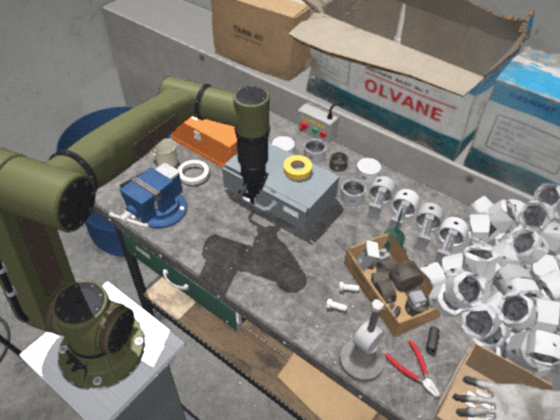

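Run:
```python
from h import *
s=manip.read_state();M=Ro.from_quat(s['tool_rot']).as_matrix()
for off in (0,-.013,-.03,-.05): print(off,proj('scene',s['ee_pos']+M@np.array([0,0,off])).round(1),proj('scene',s['ee_pos']+M@np.array([.011,0,off])).round(1))
print('bar',[proj('scene',np.array([.6125,y,.07])).round(1) for y in(-.0665,-.029,.009)])
a=cv2.imread('pics/s3.png');cv2.imwrite('pics/s3z.png',cv2.resize(a[150:250,200:310],None,fx=6,fy=6,interpolation=cv2.INTER_CUBIC))
```

```text
0 [254.2 207.4] [256.9 209. ]
-0.013 [254.2 204.7] [256.9 206.2]
-0.03 [254.1 201. ] [256.8 202.5]
-0.05 [254.  196.7] [256.7 198.2]
bar [array([264. , 209.2]), array([254.8, 203.8]), array([245.7, 198.5])]
```

View pics/s3z.png

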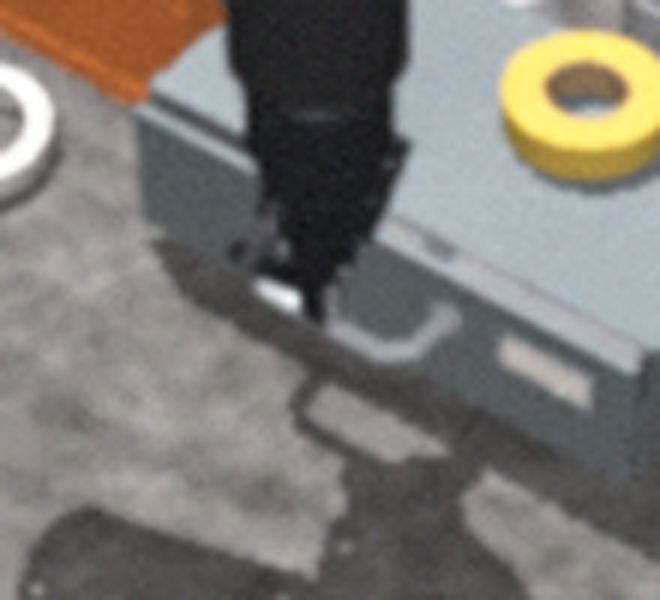

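The fingers shut on nothing. In the wrist view their tips (row 252) sit above the bar, so the grasp was too shallow. I'll rise, reopen and go about 16 mm deeper.

```bash
python3 -m creep '[{"linear":[0,0,-0.025],"yaw":0,"hand":1},{"linear":[0,0.002,0],"yaw":0,"hand":0.5},{"linear":[0,0,0],"yaw":0,"hand":0.5},{"linear":[0,0,0],"yaw":0,"hand":0.5},{"linear":[0,0,0],"yaw":0,"hand":0.5}]'
python3 -m creep '[{"linear":[0,0,0.015],"yaw":0,"hand":0.5},{"linear":[0,0,0.01],"yaw":0,"hand":0.5},{"linear":[0,0,0.005],"yaw":0,"hand":0.5},{"linear":[0,0,0.005],"yaw":0,"hand":0.5},{"linear":[0,0,0.005],"yaw":0,"hand":0.5},{"linear":[0,0,0],"yaw":0,"hand":0.5},{"linear":[0,0,0],"yaw":0,"hand":0.5}]'
python3 - <<'E'
from h import *
s=manip.read_state(); cv2.imwrite('pics/w4.png',snapshot('wrist')); print(s['ee_pos'])
E
```

```text
t: 5.17
ee_pos: [0.6067, -0.0291, 0.0802]
tool_rot: [0.714, -0.7, -0.0, 0.0]
ft_force: [0.1, 0.3, -0.5]
gripper_width: 0.0427
t: 5.75
ee_pos: [0.607, -0.0292, 0.0408]
tool_rot: [0.714, -0.7, -0.0, 0.0]
ft_force: [0.3, 0.4, -0.8]
gripper_width: 0.0429
[ 0.60698369 -0.02917314  0.04081922]
```

View pics/w4.png

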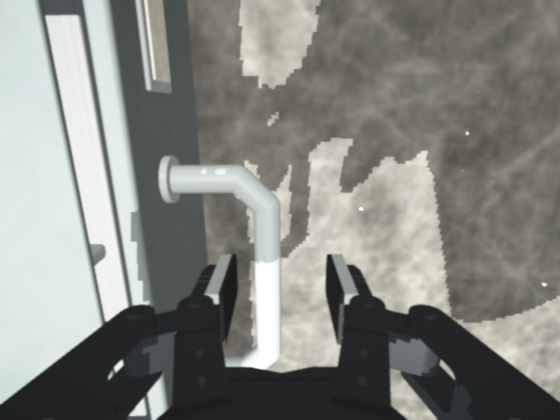

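```bash
python3 -m creep '[{"linear":[0,0,0],"yaw":0,"hand":0.7},{"linear":[0,0,0],"yaw":0,"hand":0.9},{"linear":[0,0,0],"yaw":0,"hand":1},{"linear":[0,0,0],"yaw":0,"hand":1},{"linear":[0,0,0],"yaw":0,"hand":1},{"linear":[0,0,0],"yaw":0,"hand":1}]' 40
python3 - <<'E'
from h import *
s=manip.read_state(); cv2.imwrite('pics/w5.png',snapshot('wrist')); print(s['ee_pos'])
E
```

```text
t: 6.3
ee_pos: [0.6079, -0.0291, 0.042]
tool_rot: [0.715, -0.7, 0.001, -0.001]
ft_force: [1.7, 0.3, 5.3]
gripper_width: 0.0102
[ 0.60787645 -0.02905326  0.04201451]
```

View pics/w5.png

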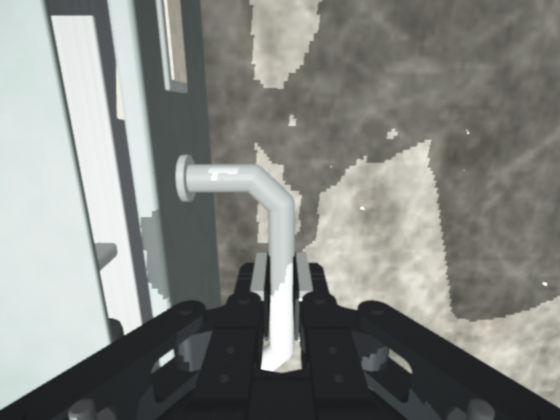

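```bash
python3 -m creep '[{"linear":[0,0,0],"yaw":0,"hand":0.5},{"linear":[0,0,0],"yaw":0,"hand":0.5},{"linear":[0,0,0.005],"yaw":0,"hand":0.5},{"linear":[0,0,0.005],"yaw":0,"hand":0.5},{"linear":[0,0,0.002],"yaw":0,"hand":0.5},{"linear":[0,0,0],"yaw":0,"hand":0.5}]'
python3 -m creep '[{"linear":[0,0,0],"yaw":0,"hand":0.7},{"linear":[0,0,0],"yaw":0,"hand":0.9},{"linear":[0,0,0],"yaw":0,"hand":1},{"linear":[0,0,0],"yaw":0,"hand":1},{"linear":[0,0,0],"yaw":0,"hand":1},{"linear":[0,0,0],"yaw":0,"hand":1}]' 40
python3 - <<'E'
from h import *
s=manip.read_state(); a=snapshot('wrist');cv2.imwrite('pics/w6.png',a[130:400,140:420]); print(s['ee_pos'])
b=snapshot('scene');cv2.imwrite('pics/s6.png',cv2.resize(b[150:250,200:310],None,fx=6,fy=6,interpolation=cv2.INTER_CUBIC))
M=Ro.from_quat(s['tool_rot']).as_matrix()
for z in (.05,.06,.07,.08): print(z,[proj('wrist',np.array([x,y,z]),s).round(0).tolist() for x,y in((.6125,-.0665),(.6545,-.076))])
E
```

```text
t: 6.85
ee_pos: [0.6105, -0.0292, 0.0338]
tool_rot: [0.715, -0.699, 0.004, -0.003]
ft_force: [-1.7, -0.1, 16.2]
gripper_width: 0.0425
t: 7.35
ee_pos: [0.6078, -0.0291, 0.0298]
tool_rot: [0.715, -0.699, 0.001, -0.001]
ft_force: [1.3, 1.1, 6.5]
gripper_width: 0.0106
[ 0.60776056 -0.02908384  0.02975628]
0.05 [[272.0, 192.0], [180.0, 169.0]]
0.06 [[272.0, 198.0], [173.0, 174.0]]
0.07 [[271.0, 204.0], [165.0, 179.0]]
0.08 [[270.0, 212.0], [155.0, 185.0]]
```

View pics/w6.png

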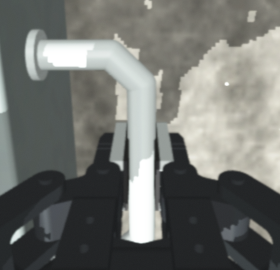

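View pics/s6.png

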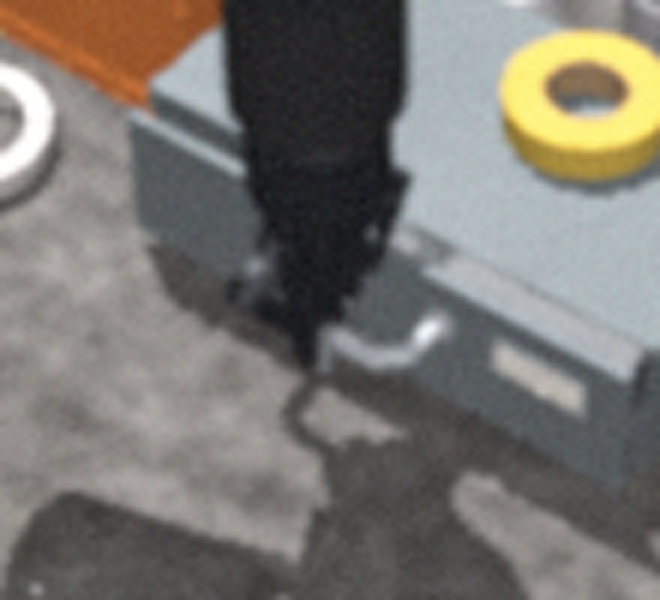

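Gripped at 10.6 mm, and the fingers reach past the bar. Pull out now, easing upward slightly.

```bash
python3 -m creep '[{"linear":[0,0.005,-0.002],"yaw":0,"hand":1},{"linear":[0,0.012,-0.002],"yaw":0,"hand":1},{"linear":[0,0.015,0],"yaw":0,"hand":1},{"linear":[0,0.015,0],"yaw":0,"hand":1},{"linear":[0,0.015,0],"yaw":0,"hand":1},{"linear":[0,0.015,0],"yaw":0,"hand":1},{"linear":[0,0.015,0],"yaw":0,"hand":1},{"linear":[0,0.015,0],"yaw":0,"hand":1},{"linear":[0,0.015,0],"yaw":0,"hand":1},{"linear":[0,0.01,0],"yaw":0,"hand":1}]'
python3 -m creep '[{"linear":[0,0.008,0],"yaw":0,"hand":1},{"linear":[0,0.004,0],"yaw":0,"hand":1},{"linear":[0,0.002,0],"yaw":0,"hand":1},{"linear":[0,0.002,0],"yaw":0,"hand":1},{"linear":[0,0,0],"yaw":0,"hand":1},{"linear":[0,0,0],"yaw":0,"hand":1}]'
```

```text
t: 8.28
ee_pos: [0.4722, -0.0326, 0.0299]
tool_rot: [0.714, -0.7, -0.001, 0.002]
ft_force: [3.7, -3.4, -7.2]
gripper_width: 0.0107
t: 8.78
ee_pos: [0.4628, -0.0327, 0.0301]
tool_rot: [0.714, -0.7, 0.003, -0.003]
ft_force: [34.9, -11.5, -30.6]
gripper_width: 0.0105
```

The drawer is at its stop (35 N). Ease back, release, then rise.

```bash
python3 -m creep '[{"linear":[0,-0.004,0.002],"yaw":0,"hand":1},{"linear":[0,-0.002,0],"yaw":0,"hand":0.7},{"linear":[0,0,0],"yaw":0,"hand":0.5},{"linear":[0,0,0],"yaw":0,"hand":0.5},{"linear":[0,0,0],"yaw":0,"hand":0.5}]'
python3 -m creep '[{"linear":[0,0,-0.01],"yaw":0,"hand":0.5},{"linear":[0,0,-0.02],"yaw":0,"hand":0.5},{"linear":[0,0,-0.03],"yaw":0,"hand":0.5},{"linear":[0,0,-0.04],"yaw":0,"hand":0.5},{"linear":[0,0,-0.04],"yaw":0,"hand":0.5},{"linear":[0,0,-0.04],"yaw":0,"hand":0.5},{"linear":[0,0,-0.04],"yaw":0,"hand":0.5},{"linear":[0,0,0],"yaw":0,"hand":0.5},{"linear":[0,0,0],"yaw":0,"hand":0.5}]'
python3 - <<'E'
from h import *
s=manip.read_state(); a=snapshot('wrist');cv2.imwrite('pics/w7.png',a); print(s['ee_pos'])
b=snapshot('top');cv2.imwrite('pics/t7.png',b);cv2.imwrite('pics/t7z.png',cv2.resize(b[120:300,160:360],None,fx=3.3,fy=3.3,interpolation=cv2.INTER_CUBIC))
for n in('wrist','top'):
  for q in('pointer_rod','mark_tip','grip_plate','drawer_handle'): 
    try: print(n,q,recognise(n,q)[:3])
    except Exception as e: print(n,q,e)
E
```

```text
t: 9.2
ee_pos: [0.4651, -0.0318, 0.0309]
tool_rot: [0.715, -0.7, -0.0, -0.0]
ft_force: [-0.4, 0.3, -0.3]
gripper_width: 0.0428
t: 9.95
ee_pos: [0.4661, -0.0319, 0.255]
tool_rot: [0.715, -0.7, 0.002, -0.003]
ft_force: [0.1, 0.5, -1.3]
gripper_width: 0.0425
[ 0.46606296 -0.03188839  0.25496126]
wrist pointer_rod [{'bbox': [144.9, 173.6, 192.3, 221.5], 'p': 0.83}]
wrist mark_tip [{'bbox': [122.2, 126.7, 154.2, 142.6], 'p': 0.71}]
wrist grip_plate []
wrist drawer_handle [{'bbox': [62.0, 0.0, 276.7, 327.9], 'p': 0.83}]
top pointer_rod []
top mark_tip [{'bbox': [271.9, 201.4, 276.2, 213.5], 'p': 0.42}]
top grip_plate [{'bbox': [250.4, 213.6, 255.2, 224.1], 'p': 0.63}]
top drawer_handle [{'bbox': [185.2, 186.0, 327.2, 266.7], 'p': 0.9}]
```

View pics/w7.png

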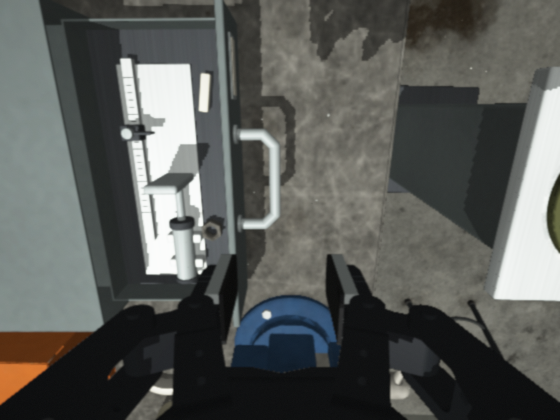

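View pics/t7z.png

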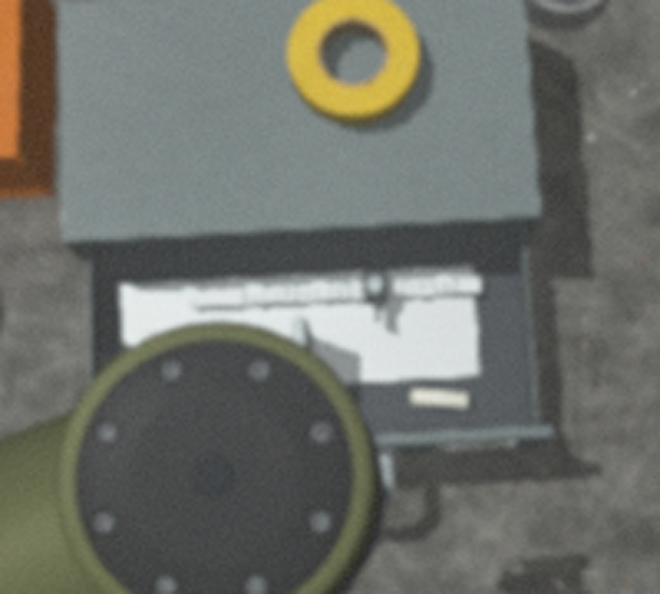

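Run:
```python
import cv2
a=cv2.imread('pics/w7.png')[100:300,90:250]
cv2.imwrite('pics/w7z.png',cv2.resize(a,None,fx=3,fy=3,interpolation=cv2.INTER_CUBIC))
```

```text
(no output)
```

View pics/w7z.png

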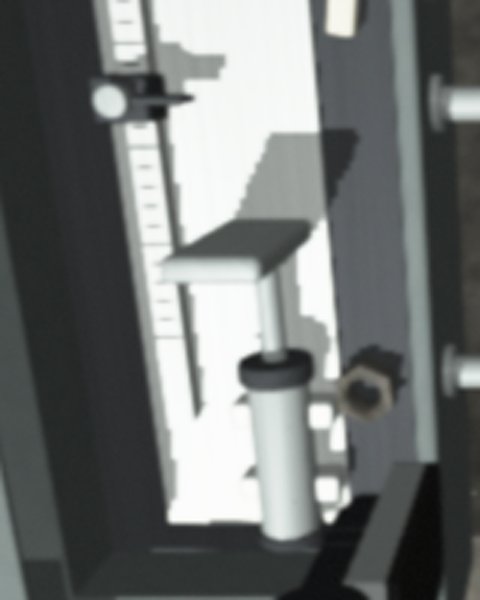

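Wrist view: plate top centre at about (161,190), blade tip at (154,132.5), barrel mouth at (182,220).

Run:
```python
from h import *
s=manip.read_state()
P=ray('wrist',(161.3,190),.092,s);B=ray('wrist',(154,132.7),.046,s)
L=ray('wrist',(144,189.5),.092,s);R=ray('wrist',(176.5,190),.092,s)
Bm=ray('wrist',(182,218),.040,s)
print('plate',P,'blade',B,L,R,Bm)
# barrel axis for yaw
for psi in (.015,.02,.025):
  ey=np.array([-np.sin(psi),np.cos(psi),0]);ex=np.array([np.cos(psi),np.sin(psi),0])
  print(psi,'plate-blade y',(P-B)@ey,'x',(B-P)@ex,'mouth-plate',(Bm-P)@ey)
print('top plate',ray('top',(253,217.5),.085),'blade',ray('top',(274.3,212.5),.046))
print(s['ee_pos'],s['joint_positions'],Ro.from_quat(s['tool_rot']).as_matrix().round(3)[:,1])
print(tooldelta([P[0],P[1],.255],s,np.pi/2+.02))
```

```text
plate [ 0.58766125 -0.02249617  0.092     ] blade [ 0.60722239 -0.07610243  0.046     ] [ 0.60537022 -0.02263776  0.092     ] [ 0.5720536  -0.02283757  0.092     ] [0.58485564 0.02595998 0.04      ]
0.015 plate-blade y 0.053893631585534396 x 0.018754879242140213 mouth-plate 0.04849277676449521
0.02 plate-blade y 0.053986731922027596 x 0.018485177771493007 mouth-plate 0.04850256295520984
0.025 plate-blade y 0.054078482593034556 x 0.01821501417236429 mouth-plate 0.04851113658437678
top plate [ 0.60773798 -0.02816291  0.085     ] blade [ 0.62520284 -0.07832844  0.046     ]
[ 0.46490982 -0.03217101  0.25051932] [ 3.66148963e-01 -3.09895887e-01 -1.55170729e-01 -3.67575490e-05
 -1.72629703e+00 -3.45136561e-01] [-1.    -0.021  0.001]
[array([-0.00709186, -0.12292428, -0.00457352]), np.float64(-1.569778330909763)]
```

```bash
python3 -m creep '[{"linear":[0,0,0],"yaw":0.1207,"hand":0.5},{"linear":[0,0,0],"yaw":0.1207,"hand":0.5},{"linear":[0,0,0],"yaw":0.1207,"hand":0.5},{"linear":[0,0,0],"yaw":0.1207,"hand":0.5},{"linear":[0,0,0],"yaw":0.1207,"hand":0.5},{"linear":[0,0,0],"yaw":0.1207,"hand":0.5},{"linear":[0,0,0],"yaw":0.1207,"hand":0.5},{"linear":[0,0,0],"yaw":0.1207,"hand":0.5},{"linear":[0,0,0],"yaw":0.1207,"hand":0.5},{"linear":[0,0,0],"yaw":0.1207,"hand":0.5}]'
python3 -m creep '[{"linear":[0,0,0],"yaw":0.1207,"hand":0.5},{"linear":[0,0,0],"yaw":0.1207,"hand":0.5},{"linear":[0,0,0],"yaw":0.1207,"hand":0.5},{"linear":[-0.02,0,0],"yaw":0,"hand":0.5},{"linear":[-0.02,0,0.01],"yaw":0,"hand":0.5},{"linear":[-0.02,0,0.02],"yaw":0,"hand":0.5},{"linear":[-0.02,0,0.02],"yaw":0,"hand":0.5},{"linear":[-0.02,0,0.02],"yaw":0,"hand":0.5},{"linear":[0,0,0],"yaw":0,"hand":0.5},{"linear":[0,0,0],"yaw":0,"hand":0.5}]'
python3 -m creep '[{"linear":[0,0,0],"yaw":0,"hand":0.5},{"linear":[0,0,0],"yaw":0,"hand":0.5}]'
python3 - <<'E'
from h import *
s=manip.read_state(); a=snapshot('wrist');cv2.imwrite('pics/w8.png',a); print(s['ee_pos'],s['joint_positions'])
np.save('s8.npy',s,allow_pickle=True)
for q in ('pointer_rod','mark_tip','grip_plate'): print(q,recognise('wrist',q)[:2])
E
```

```text
t: 11.28
ee_pos: [0.465, -0.0322, 0.2508]
tool_rot: [-0.188, 0.982, 0.0, -0.0]
ft_force: [-0.6, -0.1, -0.3]
gripper_width: 0.0429
t: 12.12
ee_pos: [0.5646, -0.0301, 0.1785]
tool_rot: [-0.011, 1.0, -0.001, -0.002]
ft_force: [-0.9, 0.9, 0.4]
gripper_width: 0.0428
t: 12.28
ee_pos: [0.5652, -0.0299, 0.1827]
tool_rot: [-0.011, 1.0, 0.0, 0.001]
ft_force: [0.4, -0.1, 0.7]
gripper_width: 0.0426
[ 0.56520698 -0.02991347  0.18265017] [ 3.02070623e-01 -5.40557930e-02 -5.67345086e-02  5.60351146e-04
 -1.56561295e+00 -1.85007251e+00]
pointer_rod [{'bbox': [283.8, 195.4, 341.1, 254.5], 'p': 0.7}]
mark_tip []
grip_plate [{'bbox': [283.6, 193.7, 341.5, 255.3], 'p': 0.89}]
```

View pics/w8.png

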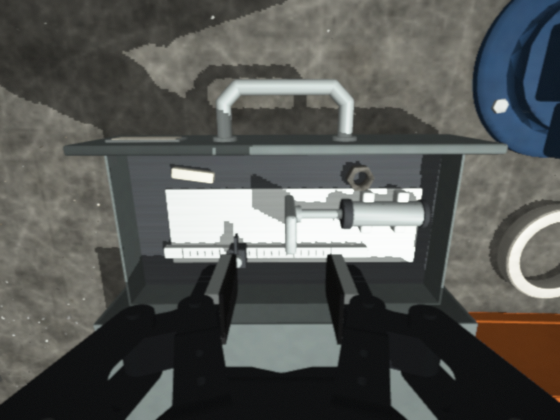

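Run:
```python
import cv2
a=cv2.imread('pics/w8.png')[180:280,210:360]
cv2.imwrite('pics/w8z.png',cv2.resize(a,None,fx=5,fy=5,interpolation=cv2.INTER_CUBIC))
```

```text
(no output)
```

View pics/w8z.png

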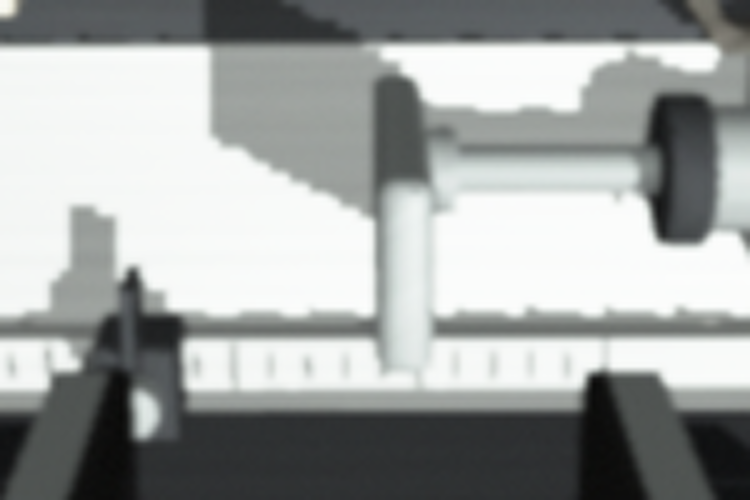

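Run:
```python
from h import *
s=np.load('s8.npy',allow_pickle=True).item()
f=lambda x,y:(210+x/5-.4,180+y/5-.4)
P=ray('wrist',f(405,277),.092,s)
for b in((131,275),(130,360)): 
  B=ray('wrist',f(*b),.046,s)
  ey=np.array([-np.sin(.02),np.cos(.02),0]); print(P,B,(P-B)@ey)
print([ray('wrist',f(*q),.092,s).round(4) for q in((379,275),(432,275),(405,185),(405,370))])
s=manip.read_state();print(s['ee_pos']);print(tooldelta([P[0],P[1],.045],s,np.pi/2+.02))
```

```text
[ 0.59375152 -0.02037616  0.092     ] [ 0.61353335 -0.07334667  0.046     ] 0.053355522124096784
[ 0.59375152 -0.02037616  0.092     ] [ 0.63219558 -0.07389024  0.046     ] 0.054272203299298175
[array([ 0.5935, -0.0248,  0.092 ]), array([ 0.5933, -0.0158,  0.092 ]), array([ 0.5772, -0.0209,  0.092 ]), array([ 0.6111, -0.0198,  0.092 ])]
[ 0.56501709 -0.02973641  0.18207314]
[array([-0.02867857,  0.00861844,  0.13713347]), np.float64(0.0028315984289841722)]
```

```bash
python3 -m creep '[{"linear":[-0.014,0.0043,0],"yaw":0,"hand":0.5},{"linear":[-0.014,0.0043,0.01],"yaw":0,"hand":0.5},{"linear":[0,0,0.02],"yaw":0,"hand":0.5},{"linear":[0,0,0.02],"yaw":0,"hand":0.5},{"linear":[0,0,0.02],"yaw":0,"hand":0.5},{"linear":[0,0,0.02],"yaw":0,"hand":0.5},{"linear":[0,0,0],"yaw":0,"hand":0.5}]'
python3 -m creep '[{"linear":[0,0,0.015],"yaw":0,"hand":0.5},{"linear":[0,0,0.012],"yaw":0,"hand":0.5},{"linear":[0,0,0.01],"yaw":0,"hand":0.5},{"linear":[0,0,0.01],"yaw":0,"hand":0.5},{"linear":[0,0,0],"yaw":0,"hand":0.5},{"linear":[0,0,0],"yaw":0,"hand":0.5}]'
python3 - <<'E'
from h import *
s=manip.read_state(); a=snapshot('wrist');cv2.imwrite('pics/w9.png',a); print(s['ee_pos'])
E
```

```text
t: 13.07
ee_pos: [0.5904, -0.0205, 0.0865]
tool_rot: [-0.011, 1.0, 0.0, -0.003]
ft_force: [-0.9, 0.2, -1.5]
gripper_width: 0.0428
t: 13.57
ee_pos: [0.5926, -0.0207, 0.0436]
tool_rot: [-0.011, 1.0, -0.0, -0.0]
ft_force: [-0.2, -0.6, 0.7]
gripper_width: 0.0428
[ 0.59255887 -0.02070942  0.04359475]
```

View pics/w9.png

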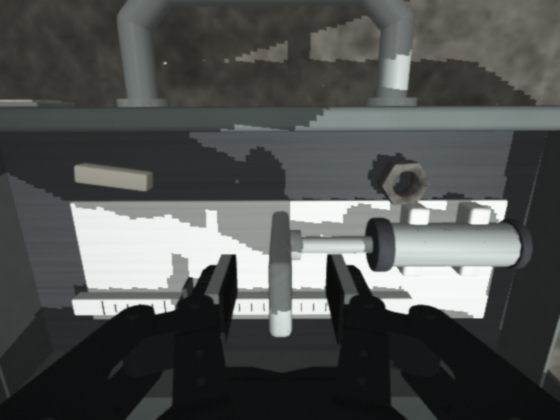

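The plate (columns 272-290) is centred between the fingers. Close.

```bash
python3 -m creep '[{"linear":[0,0,0],"yaw":0,"hand":0.7},{"linear":[0,0,0],"yaw":0,"hand":0.9},{"linear":[0,0,0],"yaw":0,"hand":1},{"linear":[0,0,0],"yaw":0,"hand":1},{"linear":[0,0,0],"yaw":0,"hand":1},{"linear":[0,0,0],"yaw":0,"hand":1}]' 60
python3 - <<'E'
from h import *
s=manip.read_state(); a=snapshot('wrist');cv2.imwrite('pics/w10.png',a); print(s['ee_pos'],s['ft_force'])
E
```

```text
t: 14.12
ee_pos: [0.5933, -0.0211, 0.0448]
tool_rot: [-0.011, 1.0, -0.0, 0.001]
ft_force: [-0.4, -3.8, 4.4]
gripper_width: 0.009
[ 0.59325481 -0.02108483  0.04483265] [-0.3717919  -3.83981397  4.37775013]
```

View pics/w10.png

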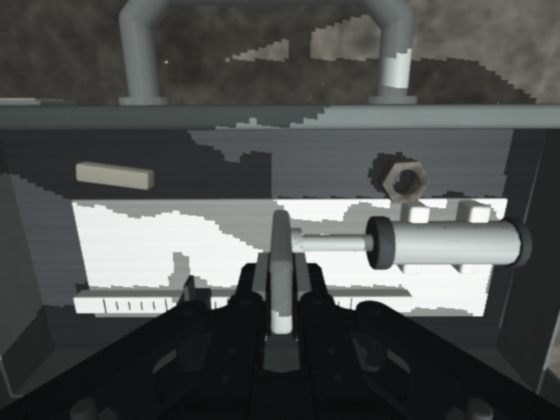

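Plate gripped. Draw it along tool -y.

```bash
python3 -m creep '[{"linear":[0,-0.003,0],"yaw":0,"hand":1},{"linear":[0,-0.006,0],"yaw":0,"hand":1},{"linear":[0,-0.006,0],"yaw":0,"hand":1},{"linear":[0,-0.007,0],"yaw":0,"hand":1},{"linear":[0,-0.007,0],"yaw":0,"hand":1},{"linear":[0,-0.007,0],"yaw":0,"hand":1},{"linear":[0,-0.006,0],"yaw":0,"hand":1},{"linear":[0,-0.005,0],"yaw":0,"hand":1},{"linear":[0,-0.003,0],"yaw":0,"hand":1},{"linear":[0,0,0],"yaw":0,"hand":1}]'
python3 -m creep '[{"linear":[0,0,0],"yaw":0,"hand":1},{"linear":[0,0,0],"yaw":0,"hand":1}]'
python3 - <<'E'
from h import *
s=manip.read_state(); a=snapshot('wrist');cv2.imwrite('pics/w11.png',a); print(s['ee_pos'],s['ft_force'])
np.save('s11.npy',s,allow_pickle=True)
t=snapshot('top');cv2.imwrite('pics/t11.png',cv2.resize(t[180:260,180:340],None,fx=5,fy=5,interpolation=cv2.INTER_CUBIC))
cv2.imwrite('pics/w11z.png',cv2.resize(a[190:360,200:360],None,fx=3.5,fy=3.5,interpolation=cv2.INTER_CUBIC))
E
```

```text
t: 15.0
ee_pos: [0.5945, -0.0688, 0.0448]
tool_rot: [-0.012, 1.0, 0.002, 0.001]
ft_force: [-2.4, 6.5, 7.1]
gripper_width: 0.0088
t: 15.17
ee_pos: [0.5945, -0.0684, 0.0448]
tool_rot: [-0.012, 1.0, 0.002, 0.001]
ft_force: [-3.0, 6.5, 6.9]
gripper_width: 0.0092
[ 0.59454402 -0.06844491  0.04477594] [-2.99932456  6.47117726  6.93814557]
```

View pics/w11.png

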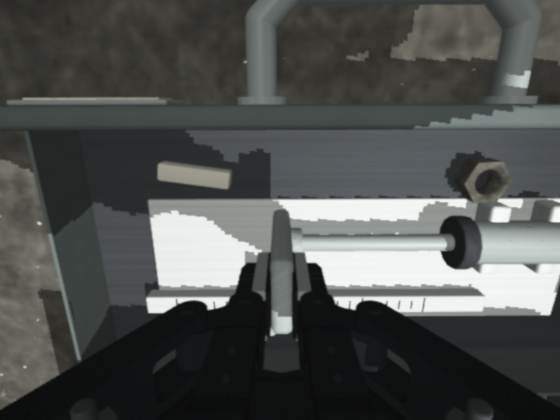

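View pics/w11z.png

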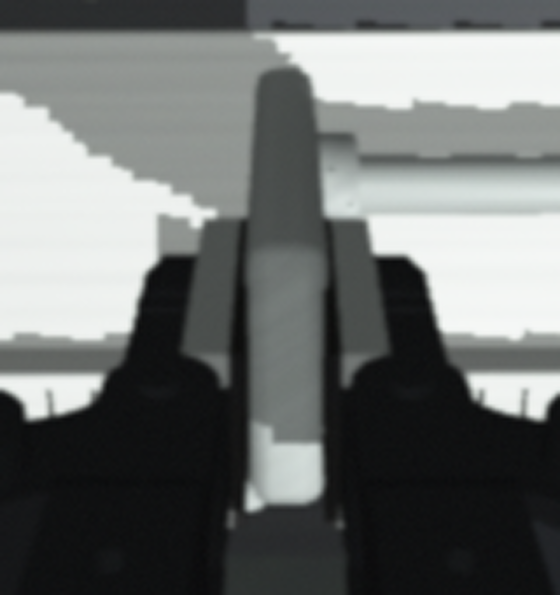

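View pics/t11.png

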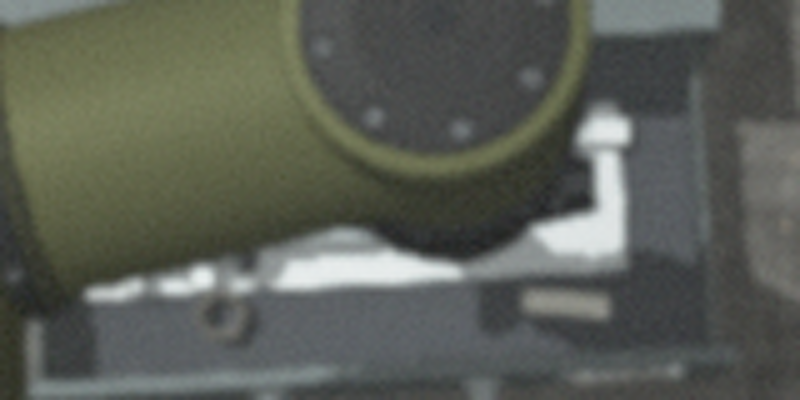

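Run:
```python
from h import *
import cv2
a=cv2.imread('pics/w8.png')[190:240,320:370];b=cv2.imread('pics/w11.png')[200:280,420:500];c=cv2.imread('pics/w9.png')[200:280,350:430]
f=lambda i:cv2.resize(i,(260,400),interpolation=cv2.INTER_CUBIC)
cv2.imwrite('pics/m.png',np.hstack([f(a),f(c),f(b)]))
```

```text
(no output)
```

View pics/m.png

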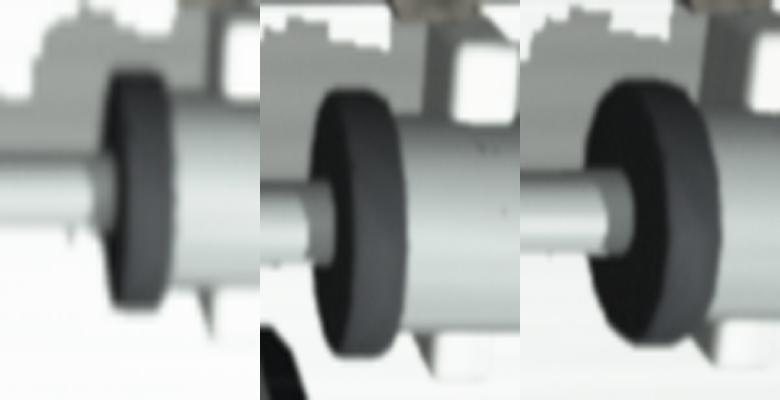

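Run:
```python
from h import *
s8=np.load('s8.npy',allow_pickle=True).item();s11=np.load('s11.npy',allow_pickle=True).item()
ey=np.array([-np.sin(.02),np.cos(.02),0])
m8=ray('wrist',(342.1,214.4),.035,s8)@ey;m11=ray('wrist',(454.5,242.4),.035,s11)@ey
f=lambda x,y:(210+x/5-.4,180+y/5-.4)
p8=ray('wrist',f(405,277),.092,s8)@ey;b8=ray('wrist',f(131,275),.046,s8)@ey
g=lambda x,y:(200+x/3.5-.4,190+y/3.5-.4)
p11=ray('wrist',g(285,370),.092,s11)@ey
print('w8 mouth-plate',m8-p8,'mouth-blade',m8-b8,'w11 mouth-plate',m11-p11, m8,m11,p11,s11['ee_pos']@ey)
```

```text
w8 mouth-plate 0.05393087158383653 mouth-blade 0.10728595514013582 w11 mouth-plate 0.10175274330089931 0.02168599682891681 0.022120969081678397 -0.07963177421922092 -0.08032130892053098
```

About 5.5-6 mm remain.

```bash
python3 -m creep '[{"linear":[0,-0.003,0],"yaw":0,"hand":1},{"linear":[0,-0.003,0],"yaw":0,"hand":1},{"linear":[0,0,0],"yaw":0,"hand":1},{"linear":[0,0,0],"yaw":0,"hand":1},{"linear":[0,0,0],"yaw":0,"hand":1},{"linear":[0,0,0],"yaw":0,"hand":1},{"linear":[0,0,0],"yaw":0,"hand":1},{"linear":[0,0,0],"yaw":0,"hand":1}]'
python3 - <<'E'
from h import *
s=manip.read_state(); a=snapshot('wrist');cv2.imwrite('pics/w12.png',a); print(s['ee_pos'],s['ft_force'])
np.save('s12.npy',s,allow_pickle=True)
b=snapshot('scene');cv2.imwrite('pics/s12.png',np.hstack([cv2.resize(b[150:250,200:310],None,fx=4.5,fy=4.5,interpolation=cv2.INTER_CUBIC)[:, :480],cv2.resize(a[200:280,420:500],(320,450))]))
cv2.imwrite('pics/w12z.png',cv2.resize(a[190:360,200:360],None,fx=3.5,fy=3.5,interpolation=cv2.INTER_CUBIC))
E
```

```text
t: 15.93
ee_pos: [0.5947, -0.0742, 0.0448]
tool_rot: [-0.012, 1.0, 0.002, 0.001]
ft_force: [-2.1, 6.9, 6.3]
gripper_width: 0.0088
[ 0.59472036 -0.07422454  0.04481578] [-2.12551166  6.92736646  6.31670398]
```

View pics/s12.png

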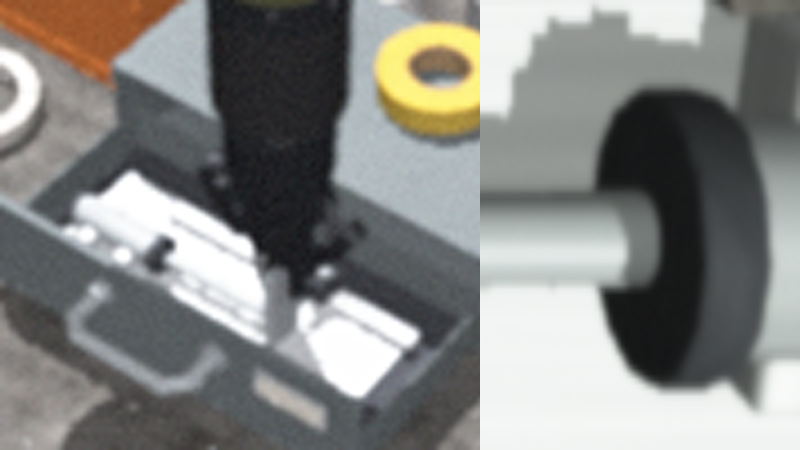

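View pics/w12z.png

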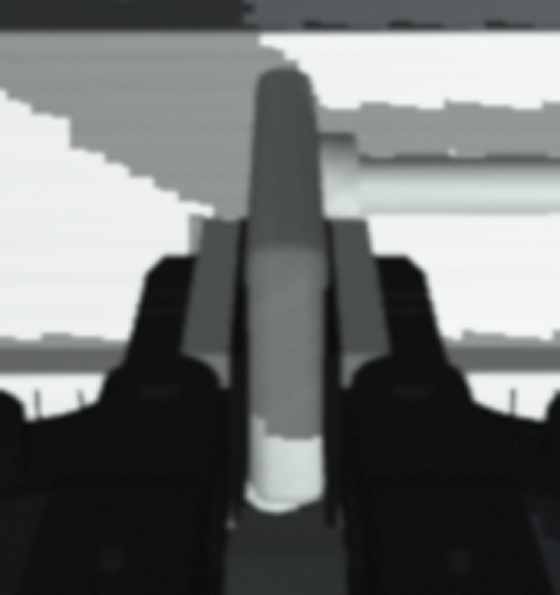

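View pics/w12.png

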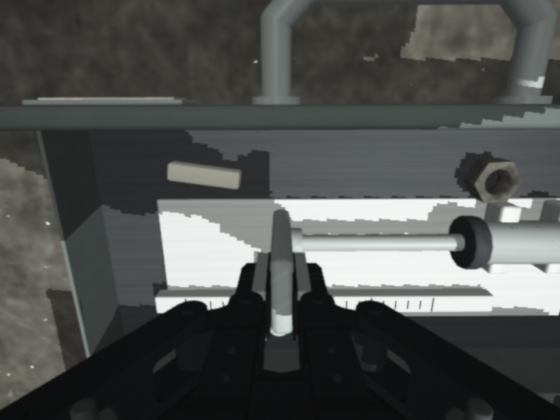

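Run:
```python
from h import *
s=np.load('s12.npy',allow_pickle=True).item()
ey=np.array([-np.sin(.02),np.cos(.02),0])
m=ray('wrist',(465,242.7),.035,s)@ey; p=ray('wrist',(200+285/3.5-.4,190+370/3.5-.4),.092,s)@ey
print(m,p,m-p,'want .1073')
t=snapshot('top');cv2.imwrite('pics/t12.png',cv2.resize(t[150:280,100:440],None,fx=2.3,fy=2.3))
# drawer front in top: 
s2=manip.read_state();print(s2['t'],s2['ee_pos'],s2['ft_force'],s2['dq'].round(4))
for q in('bolt_a','ring_gauge'):print([(round(d['p'],2),np.round(d['bbox'])) for d in recognise('top',q)][:3])
```

```text
0.02256921568592549 -0.08542107772216141 0.1079902934080869 want .1073
16.0833 [ 0.59470131 -0.07423775  0.04478054] [-3.37954049  7.12131143  6.85996242] [ 0.0005  0.0004 -0.001   0.0002  0.0004 -0.0006]
[(0.66, array([406., 256., 427., 275.])), (0.47, array([401., 226., 421., 246.])), (0.19, array([248., 225., 253., 228.]))]
[(0.44, array([125., 192., 136., 196.]))]
```

View pics/t12.png

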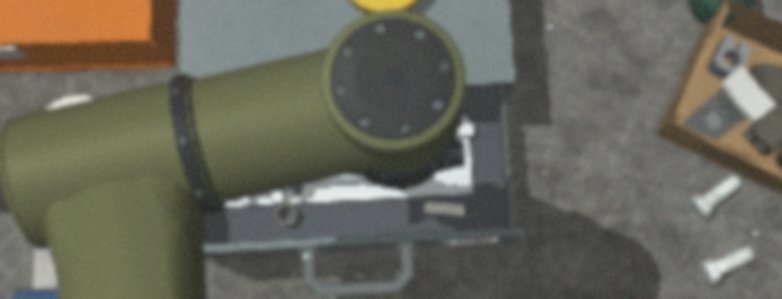

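Run:
```python
from bench import manip
s=manip.read_state();print(s['t'],s['ft_force'],s['gripper_width']);print(manip.sign_off())
```

```text
16.1833 [-2.59787135  6.4684413   7.02357275] 0.009077981181937263
the job is handed in; nothing more can be done
None
```

I pulled the drawer out to its stop, gripped the plate and drew the rod to its mark. I handed the job in at 16.2 s, still holding the rod.

**Last checks**
- **Rod position:** wrist pictures put the plate 108.0 mm from the barrel mouth and the blade 107.3 mm from it, so the plate is within about 1 mm of the mark. I had to use the barrel mouth as reference because the fingers hid the blade at the end.
- **Blade distance:** separate measurements put the blade 53.4 to 54.3 mm from the plate's start, and the rod was drawn about 54 mm.
- **Hold:** the wrist felt 6.5 to 7.1 N along the rod, where the spring should give about 7.3 N. The arm was still and the fingers were gripping at 9 mm.
- **Drawer:** the drawer front had not moved in the wrist pictures since I let go of the handle.
- **Bystanders:** the bolts were where they started in the top view. The ring gauge was mostly hidden by the arm, so I could not fully check it, but the tool never went near it.

**What went wrong on the way**
- The first grip on the handle closed on nothing, because it was too shallow. I went about 26 mm deeper in two steps.
- The last of those steps brushed something at about 16 N.
- Reaching the drawer stop gave about 35 N along the pull and 31 N downwards, roughly 48 N in total at the wrist. That is well under its 120 N limit.

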